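# Gauge a foam board to 120 mm and hold the cutter's clamp down

### The arm

A 6-joint arm with a two-finger parallel gripper is mounted at the origin on the work surface. World frame = base frame: x ahead of the robot, y to its left, z up, the work surface at z = 0. Lengths are in m, angles in rad, forces in N, time in s.
With the tool pointing down it reaches from about 0.325 to 0.875 m from the base axis. Payload 4.4 kg.
Tool frame: the origin (TCP) lies between the finger pads; the fingertips stand 22 mm ahead of it and the grasp point (between the pads) lies 3 mm ahead of it; z points along the fingers, x is the direction in which the jaws open and shut, and the axes are right-handed (so a half turn about z gives the same grasp; the last joint's range is limited). The gripper opens to 85 mm and grips with 20 to 120 N. Pads are 22 mm wide; open, the fingers measure 114 mm over their backs; the gripper's body (76 mm by 85 mm) begins 54 mm behind the grasp point. The pads swing forward as they close: fully open they stand 13 mm farther back than shut.
Start: joints at [-1.264, 0.207, 1.542, -0, 1.393, -0.15], TCP at [0.254, -0.516, 0.253] pointing down, gripper open.
Joint ranges: [-2.73, 2.73], [-0.86, 2.22], [0.23, 2.46], [-1.11, 4.25], [0.08, 2.63], [-2.82, 2.82]. Speed limits (rad/s): [2.79, 2.79, 3.14, 3.14, 3.14, 3.14].

### API

Orientations are given as [roll, pitch, yaw] about the fixed x, y, z axes, in that order (R = Rz(yaw) Ry(pitch) Rx(roll)).
In Python, from plant import r gives the robot as it stands. The module is installed in compiled form; this text tells all that it offers.
- The arm moves only by the tool move_arm, never from a script. Its arguments are lists of equal length, an entry for each row: "xyz": the shift along the tool's x, y, z in m, a list of three; "rot": the turn, a rotation vector about the tool's x, y, z in rad, a list of three; "jaw": the closure in counts, from 0 (fully open) to 255 (shut). A call has 1 to 8 rows; each row shifts and turns the commanded pose from where the row before left it, along the tool's axes as they then stand; what a row does not reach is not made up. A row lasts 1/10 s, in which the tool goes at most 50 mm and 8.59 degrees, less where a joint would pass 70% of its speed; a pose out of reach is approached as far as the arm can. A call is refused whole if a number of a shift passes 0.05 or a number of a turn 0.15, either way. A call with a gripper value outside its range is refused whole. The fingers move at their own pace and stop on an object; "newtons" is the grip in N (left out, the last holds). Time passes only in rows, so rows that do not move let the fingers close. It gives the time, the measured TCP pose, the force and the opening at its end, in the units of the state.
- r.sense(): the state, without advancing time (a new reading comes with each control period).
- r.grab_frame(name): name is "side" or "top" or "wrist"; returns a dict with "frame" (420x560x3 uint8, red, green, blue), "fx", "fy", "cx", "cy" (pixels), "D" ([k1, k2, p1, p2, k3] as OpenCV has them; the pictures are not rectified), "eye" and "rotation" of the camera in the world; the wrist camera has in their place "mount" (4x4, takes a point from camera to tool coordinates, whose origin is the TCP and whose axes are the tool frame's). Camera axes: x right, y down, z forward; pixel columns grow to the right and rows downward; lengths in m; the calibration is good to about 2 mm. A picture is of the moment at which its call begins: read the wrist's pose just before it. There is no depth.
- r.finish_job(): hands the job in, once; it reports no verdict.
Trained networks look in a picture, given as the dict that the camera call returned (one of the last four; its "shot" number tells which), for a name from the list of things; names that differ only in an ending like _2 or _b are one class to them, and where a whole thing is asked for, a point or a joint stands for the part that bears it (a point fixed in the world has none). Each returns a list of dicts, best first, with "conf" (0 to 1); they miss things now and then, are a little off and sometimes report something else, mostly with a low value. They report only what shows in the picture. A call takes as long as a camera call. They do not tell look-alikes from the thing itself.
- r.masks_of(picture, label): "mask" (420x560 bool, what is visible of it) and "rect" ([left, top, right, bottom] in pixels, round what is visible of it).
The state is a dict: "time_s": time; "joints": joint angles; "joint_velocities": joint speeds; "joint_torque": joint torques, N m; "eef_pos": TCP position; "eef_rot": TCP orientation; "ft_force": force on the tool from outside, world axes, zero at the start; "moment": the same for the moment, N m; "finger_gap": finger opening in m.
Only numpy, scipy, OpenCV 4.12 (cv2) and the standard library are available. Lean on these libraries where they do the work, as an engineer would, in place of code of your own. Each camera call takes 0.05 s, during which the arm holds its last target.

### The job

The foam board on the board cutter has to be cut to 120 mm: slide the back gauge towards the clamp rail until its face stands at 120 mm from the cutting line, so that it squares the board and pushes it in with it. Let go of the gauge, then push the sprung palm bar straight down until the clamp rail bears on the board and the palm bar has sunk about half-way into its own spring travel (8 mm, a push of some 15 N): enough to grip the foam without denting it. Finish while still holding it there, so that a colleague can run the cutting head; leave the mugs and the tape roll alone.

Things in the scene. Friction and masses are not known exactly. Their poses are not given: they have to be found in the camera images.
- cutter: Dark steel board cutter fixed to the table, bed 380 (x) by 400 mm, its surface 25 mm above the table, y = -140 to +260 mm. Origin on the table under the middle of the cutting line (y = 0: pale strip at the clamp rail's right edge). x runs along the line away from the robot, y to the gauge's side, z up. White lines on the bed at y = 50, 100, 150, 200 mm; a rule at its robot end has 10 mm ticks.
- gauge (a joint): Back gauge position in m, counted outwards from its inner stop at 70 mm: 0 is 70 mm from the cutting line to the gauge's face (its side towards the clamp rail), 0.050 is the wanted 120 mm; up to 0.145. It starts beyond 0.11. Friction of about 2.5 N keeps it where left. The gauge is an aluminium bar along the cutter's x (x = -155 to +115 mm), 20 mm wide, its top 15 mm above the bed.
- gauge_grip (a point): Point in the upright black grip block on the gauge bar: block 50 mm along the cutter's x, 16 mm along its y (the sliding direction), 36 mm high. The point is on the block's centre line, 63 mm above the table, 12 mm below the block's top and 23 mm above the bar's top. The gauge's face lies 10 mm from it towards the cutting line.
- clamp: Clamp rail, aluminium, 300 mm (x) by 45 mm (cutter's y = 0 to 45 mm) on two sprung posts; moves straight up and down only. Origin on its underside, on the cutting line: 47 mm above the table when raised, 30 mm when it bears on the board (17 mm of travel). Springs push up with 2.5 N raised, 5 N at the board. A grey cutting head (top 68 mm above the underside) is locked on it at x = 100 mm.
- palm_bar (a point): Middle of the top face of the palm bar, the rounded black bar 115 mm along the rail, 30 mm wide, 16 mm thick, on two sprung studs on the clamp rail. At rest it is 65 mm above the rail's underside, 112 mm above the table. Pushed down, it first takes the rail down with it (17 mm) to the board, to 95 mm above the table; only then do its own stiffer springs give: 87 mm is half-way, 79 mm the bottom.
- palm (a joint): How far the palm bar has sunk towards the rail on its own springs, in m: 0 at rest, about 0.008 (half-way) wanted at the end, 0.016 the bottom. It starts to give at 8 N and takes 0.9 N more per mm: 15 N half-way, 22 N at the bottom. Of this push the rail's own springs carry 5 N, the board gets the rest.
- board: Loose white foam board, 150 mm (its x) by 200 mm (its y) by 5 mm, about 40 g, flat on the bed and under the rail, up to 4 degrees askew, its y towards the gauge, with a gap between them. Origin at the centre of its underside.
- board_edge (a point): Middle of the board's edge that faces the gauge, 100 mm along the board's y from its centre. At the end it lies against the gauge's face.
- mug_a: White mug, 82 mm across, 95 mm high, standing right of the cutter; origin under its centre. Leave alone.
- mug_b: Another white mug, 82 mm across, 95 mm high, right of the cutter; origin under its centre. Leave alone.
- tape: Black roll of tape, 90 mm across, 24 mm high, lying left of the cutter; origin under its centre. Leave alone.
Not all that is in view belongs to the job. Several things have the shape of the board; the one meant has the colours described above.

How it is judged:
On the way, in this order (a step that is already met when the one before it is completed fails the run):
1. the gauge stands at 120 mm with the board square against it, the clamp rail still raised (value of joint gauge between 0.046 and 0.054 m and y of board_edge in the frame of cutter between 0.115 and 0.124 m and angle between the y axis of board and the y axis of cutter, either way round below 0.035 rad and z of clamp in the frame of cutter above 0.04 m), for 0.3 s.
2. the clamp rail bears on the board and the palm bar is about half-way down its own travel (contact force between clamp and board above 4 N and z of clamp in the frame of cutter below 0.032 m and value of joint palm between 0.004 and 0.012 m), for 0.3 s.
At the end, for the whole second after the job is handed in: Gauge face 120 mm (within 4) from the cutting line; middle of the board's gauge-side edge at 115 to 124 mm, board square within 2 degrees; the rail bears on the board (over 4 N), the robot holding the palm bar 4 to 12 mm down its own travel, not touching the board; all for a second (all of step 2 and value of joint gauge between 0.046 and 0.054 m and y of board_edge in the frame of cutter between 0.115 and 0.124 m and angle between the y axis of board and the y axis of cutter, either way round below 0.035 rad and contact force between the fingers and board below 0.5 N and contact force between any of the fingers, the arm and clamp above 7 N); the arm keeps its last pose, push and grip.
It fails at once if the foam is dented: the rail presses on the board with over 50 N (palm bar driven hard onto its bottom) (contact force between clamp and board above 50 N).
It fails at once if a mug or the tape roll is shifted by more than 25 mm (distance of any of mug_a, mug_b, tape from where it was at the start of the episode above 0.025 m).
It also fails if it takes over 45 s, if anything falls off the work surface, if the arm or the gripper's body presses on something with over 40 N, if the wrist force passes 120 N, or if a joint passes its speed limit or range.

## Working session

There is one attempt and no reset: what is moved stays moved. The work goes in short steps, Python scripts to look and compute and a tool call to move; the robot and the scene stay as the last step left them, time stands still between calls to the robot, and variables do not carry over. Pictures are saved under pics/ and viewed, and the job is handed in when it is done.

Besides the shell and the picture viewer there is one more tool, called after "Call:" by a JSON object that holds its "op" and its "data". move_arm: Moves the arm, as the interface text tells. Its arguments: {"type":"object","properties":{"xyz":{"type":"array","items":{"type":"array","items":{"type":"number"}}},"rot":{"type":"array","items":{"type":"array","items":{"type":"number"}}},"jaw":{"type":"array","items":{"type":"number"}},"newtons":{"type":"number"}},"required":["xyz","rot","jaw"]}

```bash
mkdir -p pics
python3 - <<'E'
from plant import r
import cv2
s=r.sense(); print(s)
for n in ["side","top"]:
    p=r.grab_frame(n); cv2.imwrite(f"pics/{n}0.png",p["frame"][:,:,::-1]); print(n,{k:v for k,v in p.items() if k!="frame"})
E
```

```text
{'time_s': 0.0, 'joints': array([-1.26452312e+00,  2.07408071e-01,  1.54295789e+00, -1.07473275e-06,
        1.39351959e+00, -1.50500347e-01]), 'joint_velocities': array([-9.78103773e-05,  3.81070625e-04,  2.66628431e-04, -1.42801583e-03,
        2.41157618e-04, -5.69374215e-04]), 'joint_torque': array([-3.00826669e-04, -3.83038330e+01, -2.91599697e+01, -2.48598653e-04,
        1.06424658e-02, -1.35201640e-05]), 'eef_pos': array([ 0.25337855, -0.51536913,  0.25213063]), 'eef_rot': array([-3.14124992e+00,  2.26713030e-03, -1.11402219e+00]), 'ft_force': array([-0.51707418, -0.14463671,  0.14279155]), 'moment': array([-0.01263269, -0.06661855,  0.01887475]), 'finger_gap': 0.0853839150919429}
side {'fx': 448.2871043513441, 'fy': 448.2871043513441, 'cx': 283.2016592157525, 'cy': 202.84781175476024, 'D': array([0.04151655, 0.        , 0.        , 0.        , 0.        ]), 'eye': array([ 0.31266366, -1.08233283,  0.87665407]), 'rotation': array([-2.18197323,  0.00252808, -0.09133363]), 'shot': 1}
top {'fx': 472.58163903117725, 'fy': 472.58163903117725, 'cx': 293.83881045595996, 'cy': 206.11705463702515, 'D': array([0.01458685, 0.        , 0.        , 0.        , 0.        ]), 'eye': array([0.25735567, 0.00911308, 1.60968445]), 'rotation': array([-3.05334648e+00,  2.94722322e-03, -1.57671142e+00]), 'shot': 2}
```

View pics/side0.png

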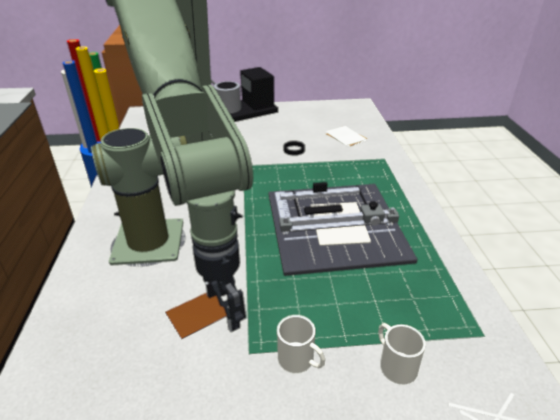

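View pics/top0.png

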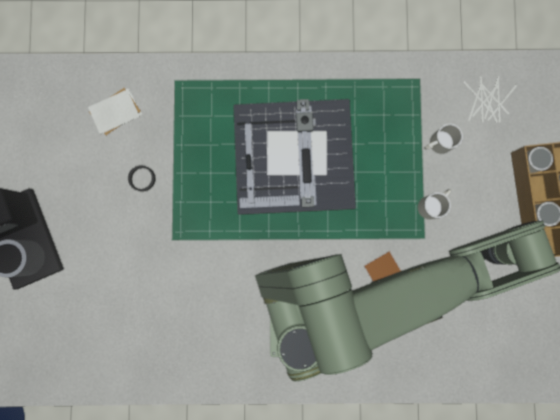

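The top view shows the cutter around (295,155), with the gauge bar at column ~249 and its grip at (249,161). The rail and palm bar are at column ~306. The white board is at (297,153), under the rail. The look-alikes are the white/brown sheet at (115,110) and the brown sheet at (382,267), and neither is on the cutter. The mugs are at (445,138) and (435,205), the tape at (142,178).

```bash
cat > h.py <<'E'
import numpy as np, cv2
from scipy.spatial.transform import Rotation as R
from plant import r
def K(p): return np.array([[p["fx"],0,p["cx"]],[0,p["fy"],p["cy"]],[0,0,1.]])
def pose(p,s=None):
    if "mount" in p:
        T=np.eye(4);T[:3,:3]=R.from_euler("xyz",s["eef_rot"]).as_matrix();T[:3,3]=s["eef_pos"]
        T=T@np.array(p["mount"]);return T[:3,:3],T[:3,3]
    return R.from_euler("xyz",p["rotation"]).as_matrix(),np.array(p["eye"])
def ray(p,uv,z,s=None):
    M,e=pose(p,s);q=cv2.undistortPoints(np.array(uv,float).reshape(-1,1,2),K(p),p["D"]).reshape(-1,2)
    d=np.c_[q,np.ones(len(q))]@M.T
    return e+d*((z-e[2])/d[:,2])[:,None]
def proj(p,X,s=None):
    M,e=pose(p,s);X=np.atleast_2d(X)
    return cv2.projectPoints(((X-e)@M).reshape(-1,1,3),np.zeros(3),np.zeros(3),K(p),p["D"])[0].reshape(-1,2)
E
python3 - <<'E'
from h import *
p=r.grab_frame("top")
f=p["frame"]
c=f[90:225,220:370];cv2.imwrite("pics/c1.png",cv2.resize(c,None,fx=5,fy=4.4,interpolation=cv2.INTER_CUBIC)[:,:,::-1])
for n,z in [("cutter",.025),("gauge_grip",.063),("palm_bar",.11),("board",.03),("mug_a",0.09),("tape",.024),("gauge",.04),("clamp",.06)]:
    for d in r.masks_of(p,n)[:3]:
        m=d["mask"].astype(np.uint8); q=cv2.minAreaRect(np.argwhere(m)[:,::-1].astype(np.float32))
        print(n,round(d["conf"],2),d["rect"],np.round(q[0],1),np.round(q[1],1),round(q[2],1),ray(p,[q[0]],z)[0].round(4))
        if d is r and 0: pass
    m=r.masks_of(p,n)
    if n in("cutter","board") and m:
        b=cv2.boxPoints(cv2.minAreaRect(np.argwhere(m[0]["mask"])[:,::-1].astype(np.float32)));print(ray(p,b,z).round(4))
E
```

```text
cutter 0.68 [232.0, 98.9, 356.5, 214.5] [294. 156.] [113.6 120.7] 87.8 [0.5684 0.0113 0.025 ]
[[ 0.7592  0.2244  0.025 ]
 [ 0.7723 -0.1894  0.025 ]
 [ 0.3814 -0.1974  0.025 ]
 [ 0.3685  0.208   0.025 ]]
gauge_grip 0.97 [244.1, 122.1, 254.5, 201.4] [248.5 163. ] [78.  7.] 90.0 [0.5385 0.1622 0.063 ]
palm_bar 0.64 [299.8, 146.9, 311.0, 182.9] [306.1 165.5] [35.3 10.5] 85.8 [ 0.5207 -0.0274  0.11  ]
board 0.72 [268.7, 132.0, 325.9, 177.9] [296.  153.5] [58. 43.] 0.0 [0.5761 0.0046 0.03  ]
board 0.68 [365.6, 253.7, 397.4, 282.2] [381.4 267.3] [20.6 29.1] 63.4 [ 0.1918 -0.276   0.03  ]
[[ 0.5032  0.1029  0.03  ]
 [ 0.6508  0.1028  0.03  ]
 [ 0.6495 -0.0945  0.03  ]
 [ 0.5019 -0.0928  0.03  ]]
mug_a 0.65 [425.4, 125.0, 460.4, 152.8] [444. 140.] [24.  36.8] 45.0 [ 0.6052 -0.478   0.09  ]
mug_a 0.62 [418.0, 188.1, 451.4, 220.3] [435.  205.3] [24.3 36.1] 74.1 [ 0.3915 -0.4421  0.09  ]
tape 0.87 [125.9, 166.4, 155.4, 191.2] [141.1 178.3] [27.3 24.6] 26.6 [0.4954 0.5293 0.024 ]
tape 0.7 [267.4, 133.6, 326.4, 175.1] [296.5 153.5] [59. 43.] -0.0 [0.5773 0.0028 0.024 ]
gauge 0.77 [245.7, 123.9, 252.4, 204.2] [249.  162.5] [81.  6.] 90.0 [0.5444 0.1628 0.04  ]
gauge 0.24 [268.8, 130.8, 324.8, 174.5] [296.  153.5] [43. 58.] 90.0 [0.5741 0.0046 0.04  ]
clamp 0.86 [296.6, 103.6, 311.0, 210.2] [304.5 154. ] [108.  19.] 90.0 [ 0.5682 -0.0236  0.06  ]
clamp 0.26 [124.3, 164.4, 156.4, 189.9] [141.5 177.5] [25. 27.] 90.0 [0.4926 0.5162 0.06  ]
```

View pics/c1.png

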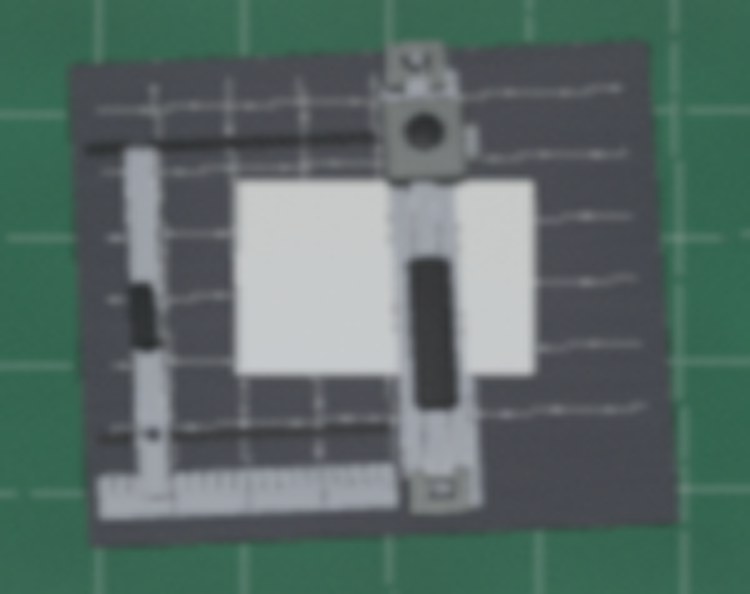

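The board meant is the white sheet at crop (385,277), flat on the bed under the rail. The brown sheet (382,267) and the sheet at (115,110) have other colours or places. Next I compute the cutter frame from the bed corners.

Run:
```python
from h import *
p=r.grab_frame("top")
t=lambda a:[(220+(x+.5)/5-.5,90+(y+.5)/4.4-.5) for x,y in a]
c=ray(p,t([(70,65),(650,40),(682,522),(92,545)]),.025);print(c.round(4))
print([np.linalg.norm(c[i]-c[(i+1)%4]).round(4) for i in range(4)])
# fit: cutter coords
Q=np.array([[.19,.26],[.19,-.14],[-.19,-.14],[-.19,.26]])
C=c[:,:2];q=Q-Q.mean(0);w=C-C.mean(0)
th=np.arctan2((q[:,0]*w[:,1]-q[:,1]*w[:,0]).sum(),(q*w).sum());Rm=np.array([[np.cos(th),-np.sin(th)],[np.sin(th),np.cos(th)]])
o=C.mean(0)-Rm@Q.mean(0);print("yaw",th,np.degrees(th),"o",o)
L=lambda X:((X[:,:2]-o)@Rm).round(4)
print("grip",L(ray(p,t([(143,316)]),.07)),"palm",L(ray(p,t([(432,333)]),.112)),"board",L(ray(p,t([(237,180),(537,180),(537,376),(237,376)]),.03)))
print("mugs",L(ray(p,[(445,138),(435,205)],.095)))
s=r.sense();print("tcp",L(s["eef_pos"][None]),s["eef_rot"])
```

```text
[[ 0.7491  0.2175  0.025 ]
 [ 0.7664 -0.1805  0.025 ]
 [ 0.3891 -0.196   0.025 ]
 [ 0.3739  0.2008  0.025 ]]
[np.float64(0.3984), np.float64(0.3776), np.float64(0.3972), np.float64(0.3756)]
yaw 0.04166975209146331 2.3875009281972828 o [ 0.57212511 -0.04951085]
grip [[-0.0208  0.2131]] palm [[-0.0501  0.0246]] board [[ 0.0901  0.1486]
 [ 0.0802 -0.0553]
 [-0.0725 -0.0471]
 [-0.0628  0.1552]]
mugs [[ 0.0205 -0.4315]
 [-0.1961 -0.3832]]
tcp [[-0.3377 -0.4529]] [-3.14155389e+00  3.94612721e-05 -1.11397556e+00]
```

Call:
{"op": "move_arm", "data": {"xyz": [[0, 0, 0], [0, 0, 0], [0, 0, 0], [-0.04, -0.02, 0], [-0.04, -0.02, 0], [-0.04, -0.02, 0], [-0.04, -0.02, 0], [-0.04, -0.02, 0]], "rot": [[0, 0, 0.138], [0, 0, 0.138], [0, 0, 0.138], [0, 0, 0], [0, 0, 0], [0, 0, 0], [0, 0, 0], [0, 0, 0]], "jaw": [0, 0, 0, 0, 0, 0, 0, 0]}}

```text
time_s: 1.8
eef_pos: [0.3454, -0.3104, 0.2534]
eef_rot: [-3.141, -0.0, -1.529]
ft_force: [0.2, -0.1, 1.1]
finger_gap: 0.0852
```

Call:
{"op": "move_arm", "data": {"xyz": [[-0.04, -0.02, 0], [-0.04, -0.02, 0], [-0.04, -0.02, 0], [-0.04, -0.02, 0], [-0.04, -0.02, 0], [-0.04, -0.02, 0], [-0.04, -0.02, 0], [-0.04, -0.02, 0]], "rot": [[0, 0, 0], [0, 0, 0], [0, 0, 0], [0, 0, 0], [0, 0, 0], [0, 0, 0], [0, 0, 0], [0, 0, 0]], "jaw": [0, 0, 0, 0, 0, 0, 0, 0]}}

```text
time_s: 2.6
eef_pos: [0.4917, 0.0164, 0.2536]
eef_rot: [-3.141, -0.0, -1.528]
ft_force: [0.1, -0.5, -0.2]
finger_gap: 0.0853
```

Call:
{"op": "move_arm", "data": {"xyz": [[-0.04, -0.02, 0], [-0.04, -0.02, 0], [0, 0, 0]], "rot": [[0, 0, 0], [0, 0, 0], [0, 0, 0]], "jaw": [0, 0, 0]}}

```text
time_s: 2.9
eef_pos: [0.529, 0.1008, 0.2534]
eef_rot: [-3.14, 0.002, -1.522]
ft_force: [0.5, -0.2, 0.8]
finger_gap: 0.0855
```

Run:
```python
from h import *
s=r.sense();p=r.grab_frame("wrist");print(s["time_s"],s["eef_pos"],s["eef_rot"]);print(p["mount"].round(3))
cv2.imwrite("pics/w1.png",p["frame"][:,:,::-1])
```

```text
2.9 [0.52897626 0.10077494 0.25338295] [-3.14012670e+00  2.02637878e-03 -1.52194918e+00]
[[ 1.     0.    -0.    -0.001]
 [-0.     0.948  0.319 -0.082]
 [ 0.    -0.319  0.948 -0.12 ]
 [ 0.     0.     0.     1.   ]]
```

View pics/w1.png

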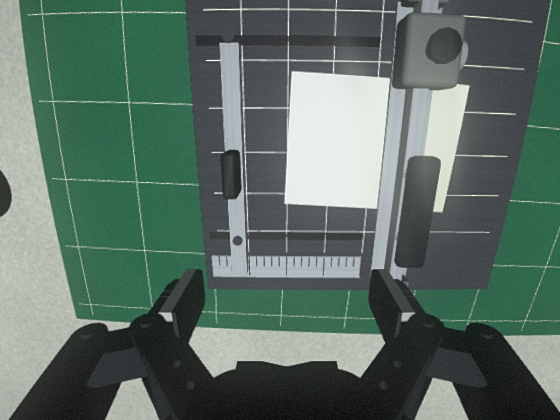

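The wrist view shows the grip block at (231,174), the gauge bar from (228,40) to (238,270), the board with corners (292,72), (285,204) and a near edge around y=207, and the palm bar at (418,210). I'll measure the details in enlarged crops.

Run:
```python
from h import *
import pickle
s=r.sense();p=r.grab_frame("wrist");pickle.dump((s,p),open("w1.pkl","wb"))
f=p["frame"]
cv2.imwrite("pics/w1a.png",cv2.resize(f[130:300,180:330],None,fx=4,fy=3.5,interpolation=cv2.INTER_CUBIC)[:,:,::-1])
cv2.imwrite("pics/w1b.png",cv2.resize(f[130:300,350:500],None,fx=4,fy=3.5,interpolation=cv2.INTER_CUBIC)[:,:,::-1])
for n in ("gauge_grip","palm_bar","board"):
    for d in r.masks_of(p,n)[:1]: print(n,d["conf"],d["rect"])
```

```text
gauge_grip 0.56 [218.6, 29.7, 246.7, 271.6]
palm_bar 0.58 [390.6, 159.3, 437.1, 268.3]
board 0.86 [283.1, 70.2, 468.7, 212.4]
```

View pics/w1a.png

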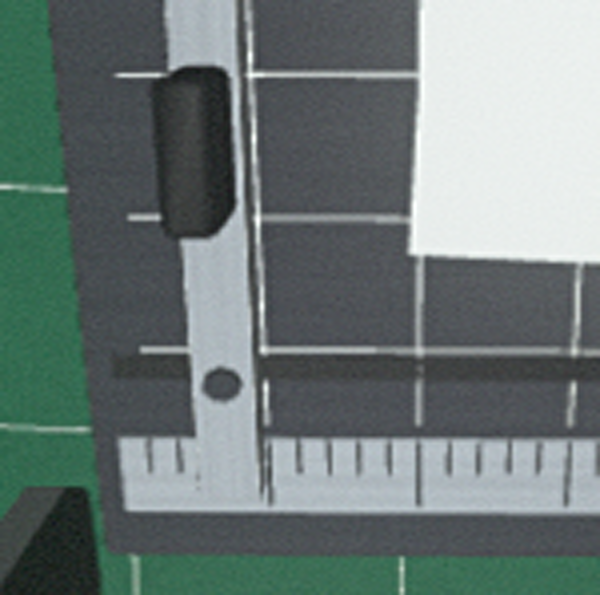

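View pics/w1b.png

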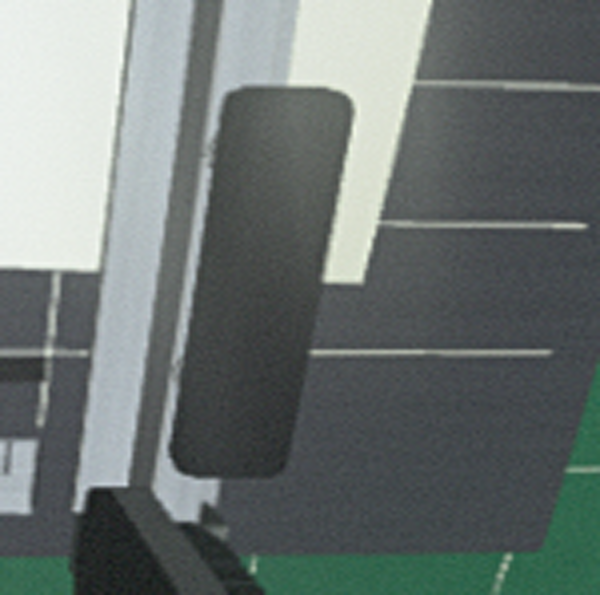

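```bash
cat > fr.py <<'E'
from h import *
import pickle
from scipy.optimize import least_squares
s,p=pickle.load(open("w1.pkl","rb"))
A=lambda x,y:(180+(x+.5)/4-.5,130+(y+.5)/3.5-.5)
B=lambda x,y:(350+(x+.5)/4-.5,130+(y+.5)/3.5-.5)
ob=[(A(107,553),-.19,.26),(B(543,550),-.19,-.14),(A(50,0),None,.26),(A(418,420),None,.15),(A(418,262),None,.15),(A(268,410),None,.20),(A(572,425),None,.10),(A(579,270),None,.10),(B(597,390),None,-.14)]
def L(X,v):
    c,n=np.cos(v[2]),np.sin(v[2]);d=np.atleast_2d(X)[:,:2]-v[:2];return np.c_[d[:,0]*c+d[:,1]*n,-d[:,0]*n+d[:,1]*c]
W=ray(p,[o[0] for o in ob],.025,s)
def res(v):
    q=L(W,v);return np.array([q[i,1]-o[2] for i,o in enumerate(ob)]+[q[i,0]-o[1] for i,o in enumerate(ob) if o[1] is not None])
sol=least_squares(res,[.572,-.05,.042]);v=sol.x
def Wd(x,y,z):
    c,n=np.cos(v[2]),np.sin(v[2]);return [v[0]+c*x-n*y,v[1]+n*x+c*y,z]
E
python3 - <<'E'
from fr import *
print(v,np.degrees(v[2]),(res(v)*1e3).round(1))
print("tcp",L(s["eef_pos"],v))
# palm top outline (z .112; rounded), block
q=lambda pts,z:L(ray(p,pts,z,s),v).round(4)
print("palm",q([B(225,88),B(352,92),B(288,474),B(172,470)],.110))
print("block L/R top",q([A(152,85),A(235,75),A(160,235)],.075))
print("board",q([A(420,0),A(411,253)],.03), q([(292,72),(285,204)],.03))
f=p["frame"].copy()
gx,gy=-.021,.211
import itertools
def box(f,x0,x1,y0,y1,z0,z1,c):
    P=[Wd(x,y,z) for z in(z0,z1) for x,y in((x0,y0),(x1,y0),(x1,y1),(x0,y1))]
    u=(proj(p,P,s)*16+8).round().astype(int)
    for k in(0,4): cv2.polylines(f,[u[k:k+4]],True,c,1,cv2.LINE_AA,4)
    for k in range(4): cv2.line(f,u[k],u[k+4],c,1,cv2.LINE_AA,4)
g=cv2.resize(f,None,fx=1,fy=1)
box(g,gx-.025,gx+.025,gy-.008,gy+.008,.039,.075,(255,0,0))
box(g,-.155,.115,gy-.01,gy+.01,.025,.04,(255,255,0))
box(g,-.0525-.0575,-.0525+.0575,.0075,.0375,.096,.112,(0,255,255))
box(g,-.15,.15,0,.045,.047,.06,(255,0,255))
cv2.imwrite("pics/ov1.png",cv2.resize(g[:300,170:500],None,fx=2.4,fy=2,interpolation=cv2.INTER_CUBIC)[:,:,::-1])
E
```

```text
[ 0.57843743 -0.04662935  0.04028702] 2.3082759344838943 [-1.3  1.9 -1.7  0.5  0.8 -0.1 -0.4  0.3  0.1 -0.6  0.6]
tcp [[-0.04445524  0.14704113]]
palm [[ 0.005   0.0403]
 [ 0.0045  0.0106]
 [-0.1071  0.0081]
 [-0.1056  0.0388]]
block L/R top [[-2.000e-04  2.184e-01]
 [ 2.700e-03  1.971e-01]
 [-4.550e-02  2.192e-01]]
board [[ 0.0219  0.1506]
 [-0.064   0.1529]] [[ 0.0829  0.143 ]
 [-0.0666  0.1497]]
```

View pics/ov1.png

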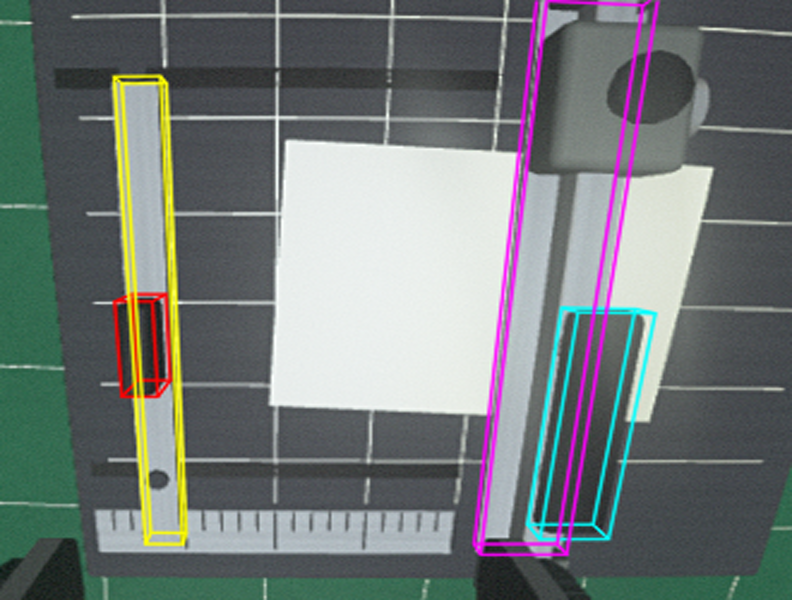

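The model overlay fits: cutter yaw 2.3°, block centre at cutter (-0.021, 0.2105), palm bar centre about (-0.051, 0.0235). Now I move above the grip and descend part way.

Call:
{"op": "move_arm", "data": {"xyz": [[-0.03, -0.012, 0], [-0.033, -0.012, 0], [0, 0, 0.03], [0, 0, 0.03], [0, 0, 0.03], [0, 0, 0.03], [0, 0, 0]], "rot": [[0, 0, 0], [0, 0, 0], [0, 0, 0], [0, 0, 0], [0, 0, 0], [0, 0, 0], [0, 0, 0]], "jaw": [0, 0, 0, 0, 0, 0, 0]}}

```text
time_s: 3.85
eef_pos: [0.5449, 0.1581, 0.1286]
eef_rot: [3.131, -0.001, -1.53]
ft_force: [-0.1, -0.2, -0.8]
finger_gap: 0.0854
```

Run:
```python
from h import *
import fr
s=r.sense();p=r.grab_frame("wrist");print(s["time_s"],s["eef_pos"],s["eef_rot"],fr.L(s["eef_pos"],fr.v))
cv2.imwrite("pics/w2.png",p["frame"][:,:,::-1])
```

```text
3.85 [0.54490243 0.15811182 0.12859638] [ 3.13100261e+00 -1.11587259e-03 -1.53038546e+00] [[-0.02526162  0.2059257 ]]
```

View pics/w2.png

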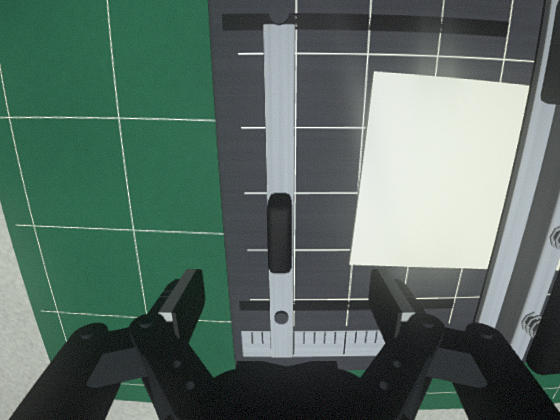

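The block at (279,232) sits slightly left of the finger midline (~287). That agrees with the 4 mm offset I computed, so I correct it, descend and close.

Call:
{"op": "move_arm", "data": {"xyz": [[-0.004, -0.004, 0.02], [0, 0, 0.02], [0, 0, 0.02], [0, 0, 0], [0, 0, 0]], "rot": [[0, 0, 0], [0, 0, 0], [0, 0, 0], [0, 0, 0], [0, 0, 0]], "jaw": [0, 0, 0, 0, 0]}}

```text
time_s: 4.4
eef_pos: [0.554, 0.164, 0.0751]
eef_rot: [-3.139, 0.0, -1.529]
ft_force: [0.7, -0.6, 0.1]
finger_gap: 0.0853
```

Run:
```python
from h import *
import fr
s=r.sense();p=r.grab_frame("wrist");print(s["time_s"],s["eef_pos"],s["eef_rot"],fr.L(s["eef_pos"],fr.v))
cv2.imwrite("pics/w3.png",p["frame"][:,:,::-1])
```

```text
4.4 [0.55404734 0.16403604 0.07514838] [-3.13907835e+00  2.13067177e-04 -1.52880659e+00] [[-0.01588552  0.21147679]]
```

View pics/w3.png

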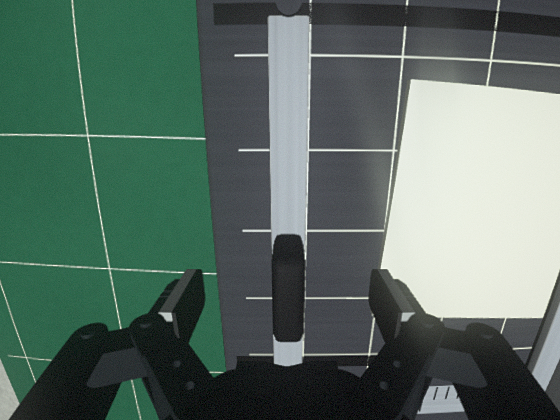

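The block is now centred between the fingers (288 px). A little lower, then close gently.

Call:
{"op": "move_arm", "data": {"xyz": [[0, 0.003, 0.006], [0, 0, 0], [0, 0, 0], [0, 0, 0], [0, 0, 0], [0, 0, 0], [0, 0, 0], [0, 0, 0]], "rot": [[0, 0, 0], [0, 0, 0], [0, 0, 0], [0, 0, 0], [0, 0, 0], [0, 0, 0], [0, 0, 0], [0, 0, 0]], "jaw": [150, 255, 255, 255, 255, 255, 255, 255], "newtons": 40}}

```text
time_s: 5.25
eef_pos: [0.55, 0.1642, 0.0676]
eef_rot: [-3.141, -0.0, -1.528]
ft_force: [-0.5, -1.3, 5.0]
finger_gap: 0.0152
```

Run:
```python
from h import *
import fr
s=r.sense();print(s["time_s"],s["eef_pos"],s["eef_rot"],s["ft_force"],s["finger_gap"],fr.L(s["eef_pos"],fr.v))
```

```text
5.25 [0.54997905 0.16419766 0.06764967] [-3.14128799e+00 -1.05157189e-04 -1.52801620e+00] [-0.49865072 -1.28228879  5.0100192 ] 0.015208287531069023 [[-0.019944    0.21180213]]
```

Call:
{"op": "move_arm", "data": {"xyz": [[0.01, 0, -0.001], [0.012, 0, 0], [0.012, 0, 0], [0.012, 0, 0], [0.01, 0, 0], [0.01, 0, 0], [0.006, 0, 0], [0, 0, 0]], "rot": [[0, 0, 0], [0, 0, 0], [0, 0, 0], [0, 0, 0], [0, 0, 0], [0, 0, 0], [0, 0, 0], [0, 0, 0]], "jaw": [255, 255, 255, 255, 255, 255, 255, 255]}}

```text
time_s: 6.05
eef_pos: [0.553, 0.0901, 0.0677]
eef_rot: [3.142, -0.002, -1.529]
ft_force: [5.3, -2.5, -9.0]
finger_gap: 0.0155
```

Run:
```python
from h import *
import fr
s=r.sense();p=r.grab_frame("wrist");print(s["time_s"],s["eef_pos"],s["eef_rot"],s["ft_force"],s["finger_gap"],fr.L(s["eef_pos"],fr.v))
cv2.imwrite("pics/w4.png",p["frame"][:,:,::-1])
```

```text
6.05 [0.55298388 0.0901422  0.06769664] [ 3.14159221e+00 -1.70185878e-03 -1.52913568e+00] [ 5.27558728 -2.45555352 -8.96612518] 0.015485648095892802 [[-0.01992428  0.13768574]]
```

View pics/w4.png

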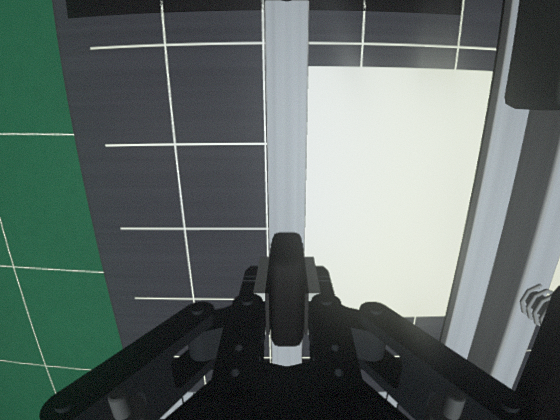

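The board edge now lies flush along the gauge face. About 7.5 mm remain.

Call:
{"op": "move_arm", "data": {"xyz": [[0.004, 0, 0.0005], [0.0035, 0, 0], [0, 0, 0], [0, 0, 0]], "rot": [[0, 0, 0], [0, 0, 0], [0, 0, 0], [0, 0, 0]], "jaw": [255, 255, 255, 255]}}

```text
time_s: 6.5
eef_pos: [0.5533, 0.0843, 0.0677]
eef_rot: [-3.141, -0.001, -1.528]
ft_force: [4.5, -0.8, -7.4]
finger_gap: 0.0156
```

Run:
```python
from h import *
import fr
s=r.sense();p=r.grab_frame("wrist");print(s["time_s"],s["eef_pos"],s["eef_rot"],s["ft_force"],s["finger_gap"],fr.L(s["eef_pos"],fr.v))
cv2.imwrite("pics/w5.png",p["frame"][:,:,::-1])
def Lw(P): return fr.L(P,fr.v)
# predicted face at y=.12 bar top/bottom + line y=.15,.10 overlay
f=p["frame"].copy()
for y,z,c in((.12,.025,(255,0,0)),(.12,.04,(255,128,0)),(.14,.04,(255,128,0)),(.15,.025,(0,255,0)),(.10,.025,(0,255,0)),(.2,.025,(0,255,0))):
    u=proj(p,[fr.Wd(-.02,y,z),fr.Wd(.13,y,z)],s); cv2.line(f,*(u*16).round().astype(int),c,1,cv2.LINE_AA,4)
cv2.imwrite("pics/w5o.png",cv2.resize(f[0:280,50:500],None,fx=1.75,fy=2)[:,:,::-1])
```

```text
6.5 [0.55325238 0.08426344 0.0677188 ] [-3.14143142e+00 -8.05090896e-04 -1.52808254e+00] [ 4.45637757 -0.78631143 -7.37730528] 0.015578000400842057 [[-0.01989276  0.13180093]]
```

View pics/w5o.png

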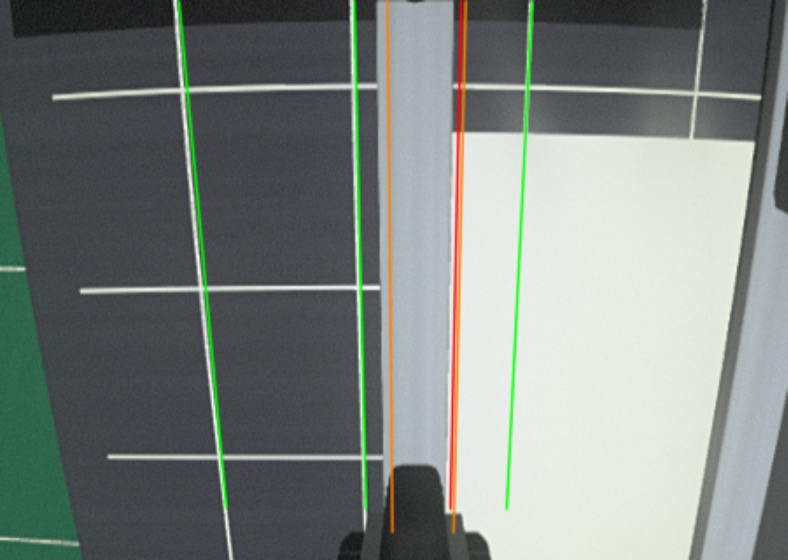

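The measured face is about 122 mm, from both the image and the TCP (131.8 - 10). I'll push another 2 mm.

Call:
{"op": "move_arm", "data": {"xyz": [[0.0022, 0, 0], [0, 0, 0], [0, 0, 0], [0, 0, 0]], "rot": [[0, 0, 0], [0, 0, 0], [0, 0, 0], [0, 0, 0]], "jaw": [255, 255, 255, 255]}}

```text
time_s: 6.95
eef_pos: [0.5533, 0.0828, 0.0677]
eef_rot: [-3.141, 0.0, -1.528]
ft_force: [5.3, 2.6, -8.1]
finger_gap: 0.0156
```

```bash
cat > ov.py <<'E'
import sys
from h import *
import fr
s=r.sense();p=r.grab_frame("wrist");print(s["time_s"],s["eef_pos"],s["eef_rot"],s["ft_force"],s["finger_gap"],fr.L(s["eef_pos"],fr.v))
f=p["frame"].copy()
for y,z,c in((.12,.025,(255,0,0)),(.12,.04,(255,128,0)),(.14,.04,(255,128,0)),(.15,.025,(0,255,0)),(.10,.025,(0,255,0)),(.2,.025,(0,255,0))):
    u=proj(p,[fr.Wd(-.12,y,z),fr.Wd(.13,y,z)],s); cv2.line(f,*(u*16).round().astype(int),c,1,cv2.LINE_AA,4)
cv2.imwrite(sys.argv[1],cv2.resize(f,None,fx=1.4,fy=1.4)[:,:,::-1])
E
python3 ov.py pics/w6.png
```

```text
6.95 [0.55333568 0.08283427 0.06770255] [-3.14136580e+00  2.60271495e-04 -1.52787540e+00] [ 5.31586163  2.57260715 -8.11931684] 0.015563869137043392 [[-0.0198671   0.13036958]]
```

View pics/w6.png

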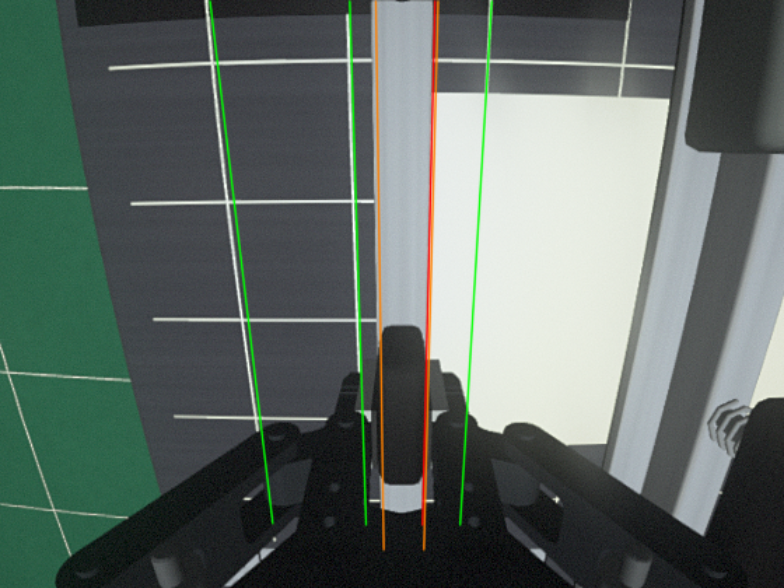

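The face is at about 120.5 mm, within a millimetre of the overlay at 120, and the board is flush. Release and rise.

Call:
{"op": "move_arm", "data": {"xyz": [[0, 0, 0], [0, 0, 0], [0, 0, 0], [0, 0, 0], [0, 0, -0.02], [0, 0, -0.04], [0, 0, -0.05], [0, 0, -0.05]], "rot": [[0, 0, 0], [0, 0, 0], [0, 0, 0], [0, 0, 0], [0, 0, 0], [0, 0, 0], [0, 0, 0], [0, 0, 0]], "jaw": [110, 110, 110, 110, 110, 110, 110, 110]}}

```text
time_s: 7.8
eef_pos: [0.5524, 0.0826, 0.2291]
eef_rot: [3.14, -0.0, -1.528]
ft_force: [2.3, 0.3, 0.8]
finger_gap: 0.0485
```

Call:
{"op": "move_arm", "data": {"xyz": [[0, 0, -0.02], [0, 0, 0], [0, 0, 0]], "rot": [[0, 0, 0], [0, 0, 0], [0, 0, 0]], "jaw": [255, 255, 255]}}

```text
time_s: 8.1
eef_pos: [0.5529, 0.0826, 0.2477]
eef_rot: [3.141, -0.0, -1.528]
ft_force: [0.0, -0.0, 0.2]
finger_gap: 0.0048
```

```bash
python3 ov.py pics/w7.png
```

```text
8.1 [0.55289465 0.08260261 0.24765258] [ 3.14140046e+00 -3.79990141e-05 -1.52799935e+00] [ 0.03688496 -0.02597366  0.24583882] 0.00484779798786765 [[-0.0203171   0.13015587]]
```

View pics/w7.png

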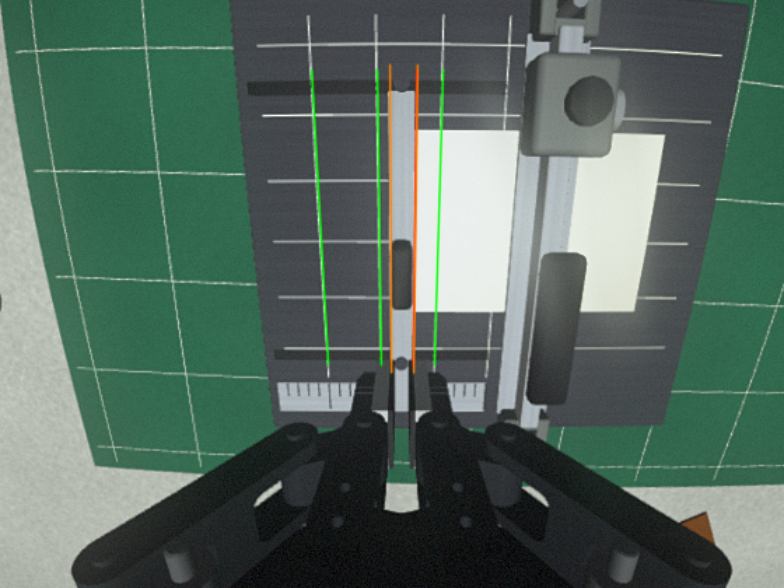

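The face coincides with the 120 mm overlay, the board is flush and square, and the rail is raised. Next I go over the palm bar with the fingers shut.

Call:
{"op": "move_arm", "data": {"xyz": [[0.035, 0.01, 0], [0.036, 0.01, 0], [0.036, 0.0105, 0], [0, 0, 0.04], [0, 0, 0.04], [0, 0, 0.01], [0, 0, 0], [0, 0, 0]], "rot": [[0, 0, 0], [0, 0, 0], [0, 0, 0], [0, 0, 0], [0, 0, 0], [0, 0, 0], [0, 0, 0], [0, 0, 0]], "jaw": [255, 255, 255, 255, 255, 255, 255, 255]}}

```text
time_s: 8.95
eef_pos: [0.5279, -0.0255, 0.1582]
eef_rot: [-3.141, -0.0, -1.527]
ft_force: [1.3, -0.1, 1.0]
finger_gap: 0.0003
```

```bash
python3 ov.py pics/w8.png
```

```text
8.95 [ 0.52788871 -0.02545654  0.15822393] [-3.14128707e+00 -1.11446512e-04 -1.52749419e+00] [ 1.28658829 -0.12969781  1.0316503 ] 0.00025873039053020603 [[-0.04965495  0.02319154]]
```

View pics/w8.png

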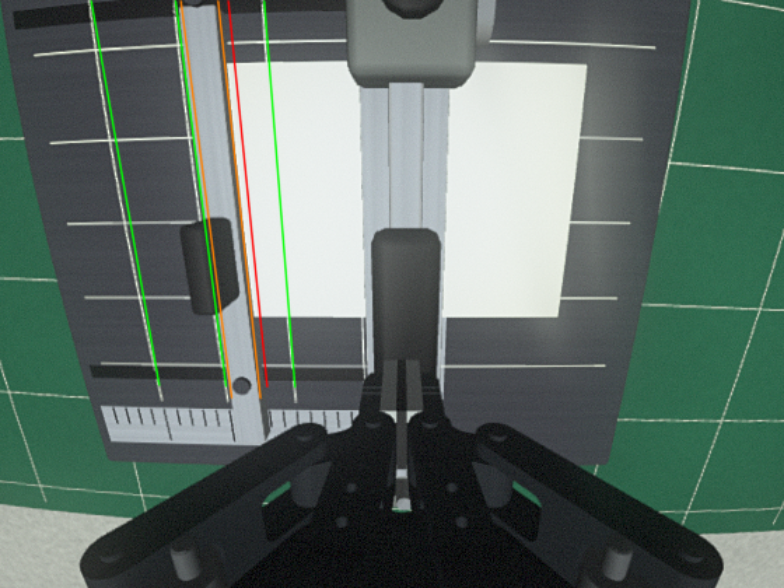

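The shut fingers are centred over the palm bar (columns 404 vs 405). Pushing down slowly.

Call:
{"op": "move_arm", "data": {"xyz": [[0, 0, 0.01], [0, 0, 0.008], [0, 0, 0.006], [0, 0, 0.005], [0, 0, 0.005], [0, 0, 0.004], [0, 0, 0], [0, 0, 0]], "rot": [[0, 0, 0], [0, 0, 0], [0, 0, 0], [0, 0, 0], [0, 0, 0], [0, 0, 0], [0, 0, 0], [0, 0, 0]], "jaw": [255, 255, 255, 255, 255, 255, 255, 255]}}

```text
time_s: 9.8
eef_pos: [0.5274, -0.0255, 0.1199]
eef_rot: [3.142, 0.0, -1.528]
ft_force: [-1.7, 1.1, 4.4]
finger_gap: -0.0002
```

The force is 4.4 N at tip height 0.098, which matches the rail springs. Down the remaining 11 mm.

Call:
{"op": "move_arm", "data": {"xyz": [[0, 0, 0.003], [0, 0, 0.003], [0, 0, 0.002], [0, 0, 0.0015], [0, 0, 0.0015], [0, 0, 0], [0, 0, 0], [0, 0, 0]], "rot": [[0, 0, 0], [0, 0, 0], [0, 0, 0], [0, 0, 0], [0, 0, 0], [0, 0, 0], [0, 0, 0], [0, 0, 0]], "jaw": [255, 255, 255, 255, 255, 255, 255, 255]}}

```text
time_s: 10.6
eef_pos: [0.5275, -0.0255, 0.1106]
eef_rot: [-3.142, -0.0, -1.528]
ft_force: [-4.0, 2.0, 13.2]
finger_gap: -0.0
```

```bash
python3 ov.py pics/w9.png; python3 -c "
from h import *
import time
print(r.sense()['ft_force'])
p=r.grab_frame('side');f=p['frame'][160:290,240:440];cv2.imwrite('pics/s9.png',cv2.resize(f,None,fx=4,fy=4,interpolation=cv2.INTER_CUBIC)[:,:,::-1])
print(r.sense()['ft_force'],r.sense()['eef_pos'])"
```

```text
10.6 [ 0.52750805 -0.02553226  0.11060733] [-3.14155753e+00 -8.57716568e-06 -1.52780217e+00] [-4.04504193  1.95685448 13.20714111] -2.6144901312000775e-05 [[-0.05003835  0.02313121]]
[-5.9241206   2.08872746 12.17515015]
[-5.33675434  2.13649574 13.36933509] [ 0.5275198  -0.02550951  0.11060211]
```

View pics/w9.png

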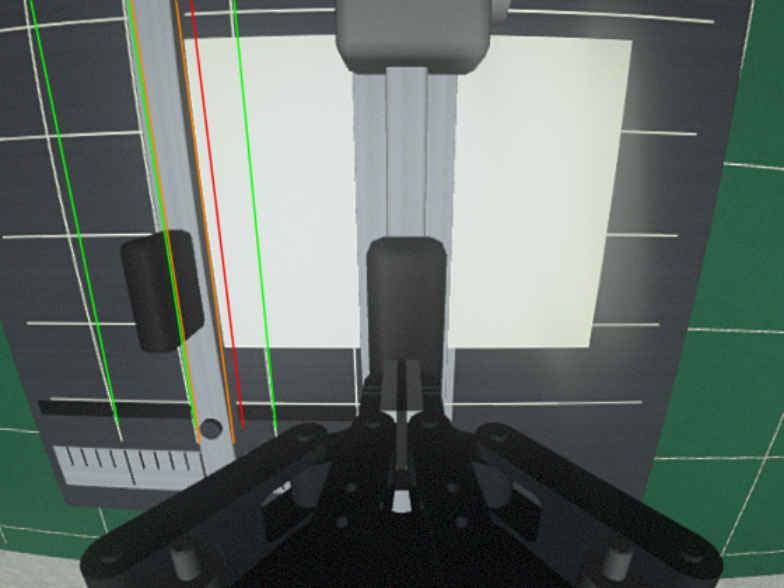

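View pics/s9.png

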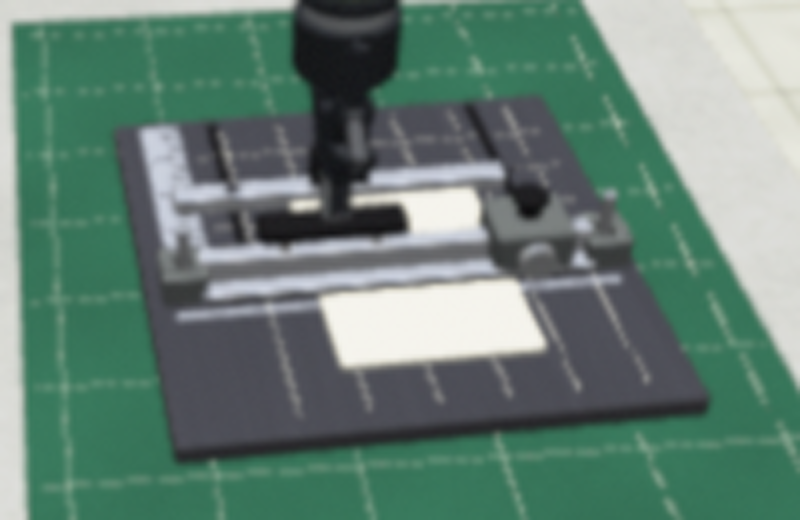

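The fingertip stands on the middle of the palm bar at about 13 N, so the bar is roughly 6 mm down. About 1.8 mm more centres it.

Call:
{"op": "move_arm", "data": {"xyz": [[0, 0, 0.0018], [0, 0, 0], [0, 0, 0], [0, 0, 0], [0, 0, 0], [0, 0, 0], [0, 0, 0], [0, 0, 0]], "rot": [[0, 0, 0], [0, 0, 0], [0, 0, 0], [0, 0, 0], [0, 0, 0], [0, 0, 0], [0, 0, 0], [0, 0, 0]], "jaw": [255, 255, 255, 255, 255, 255, 255, 255]}}

```text
time_s: 11.5
eef_pos: [0.5275, -0.0255, 0.109]
eef_rot: [-3.142, -0.0, -1.528]
ft_force: [-5.1, 1.8, 15.7]
finger_gap: -0.0001
```

Run:
```python
from h import *
import fr
for i in range(3):
    p=r.grab_frame("top");s=r.sense();print(s["time_s"],s["eef_pos"].round(4),s["ft_force"].round(1))
for n,z in (("mug_a",.09),("tape",.024)):
    for d in r.masks_of(p,n)[:2]: print(n,d["conf"],d["rect"])
cv2.imwrite("pics/t9.png",cv2.resize(p["frame"][90:225,220:370],None,fx=5,fy=4.4,interpolation=cv2.INTER_CUBIC)[:,:,::-1])
```

```text
11.55 [ 0.5275 -0.0255  0.1091] [-6.1  1.5 14.3]
11.6 [ 0.5275 -0.0255  0.1091] [-6.2  1.  15.6]
11.65 [ 0.5275 -0.0255  0.1091] [-6.7  2.1 15.1]
mug_a 0.95 [423.8, 123.9, 464.3, 153.4]
mug_a 0.75 [301.7, 167.6, 308.3, 177.8]
tape 0.56 [124.4, 167.1, 155.2, 193.3]
```

View pics/t9.png

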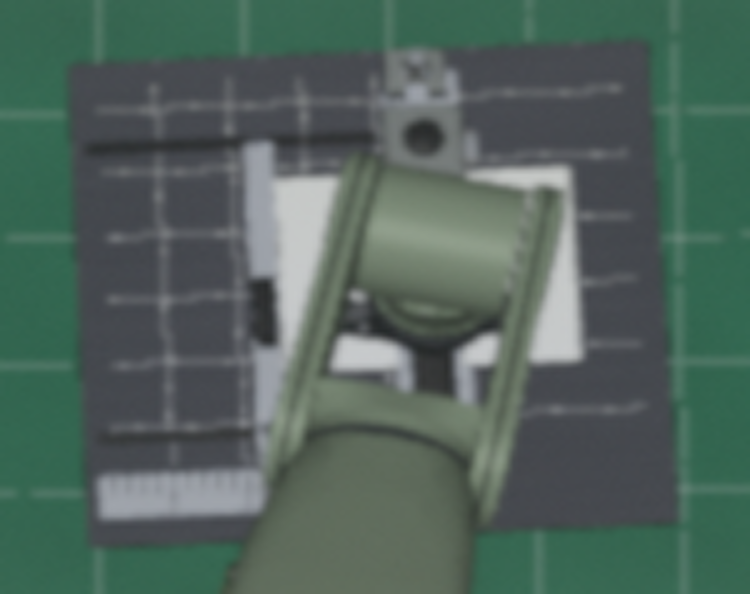

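The push holds steady at about 15 N with the fingertip at 87 mm, the half-way point. The gauge and board are flush and the other objects haven't moved. Handing in.

```bash
python3 -c "
from plant import r
print(r.finish_job()); s=r.sense(); print(s['time_s'],s['eef_pos'],s['ft_force'])"
```

```text
the job is handed in; nothing more can be done
None
the job is handed in; nothing more can be done
```

I gripped the gauge by its block, slid it in so it squared and pushed the board, and let go. I then pressed the palm bar straight down with the shut fingertips and handed the job in while still holding it, at about 11.7 s. The hand-in reports no verdict.

Last checks:
- **Gauge:** the face measured 120 to 120.5 mm, from the wrist picture overlay and from the gripper position before letting go.
- **Board:** its edge lies flush against the gauge face, and it looks square. I judged this by eye from the overlay and did not measure a final angle.
- **Palm bar:** the fingertip was at 87 mm above the table with a push of 14.3 to 15.7 N, which is about 8 mm of palm travel. I worked out the travel and the rail bearing on the board from this height and force, and did not measure them directly.
- **Side force:** the sensor also showed about 6 to 7 N sideways, with the position steady.
- **Mugs and tape:** one mug and the tape were found again where they started. For the second mug the detector gave only a false hit on the cutter, so its position was not confirmed. The arm never came near it at mug height.

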